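# Stand the solar panel up on its kickstand against the batten

### The job

The little solar charging panel is leaning face-in on the jar crate: swing its kickstand out fully, then stand the panel up on it on the birch board, sun side towards the railing, in the clear stretch of the batten between the herb keeper and the tie dispenser. It is glass, so be gentle: with its foot and bottom edge down on the board and the panel still in your hand, push it on until you feel its bottom edge come home square against the batten, and only then let go. Leave everything else where it is.

Things in the scene. Friction and masses are not known exactly. Their poses are not given: they have to be found in the camera images.
- board: Birch plywood board, 400 (x) by 720 (y) by 18 mm, lying on the table, held to the railing by a C-clamp; fixed. Origin: centre of its underside; x points to the railing (away from the robot), y along it, z up; its top is 18 mm above the origin. The C-clamp stands beyond the batten, at x +140 to +230, y -100, 130 mm high.
- batten: Stop batten: straight brown wooden strip, 660 mm long (y), 16 mm thick (x), 16 mm high, screwed across the far part of the board parallel to its far edge; fixed. Origin: centre of its underside, at board top level; axes as the board's. Its near face, which looks to the robot, is 8 mm from the origin on the -x side.
- panel: Solar charging panel, 150 wide (y) by 210 high (z) by 14 mm thick (x), 0.3 to 0.55 kg, aluminium frame. Sun side (dark glass) is +x, grey back -x. Origin: centre of the bottom edge, mid-thickness; z up along the panel. Starts leaning 0.44 rad from upright, sun side on the crate's upper front edge, top 75 mm free, back to the robot. Loose. Junction box on the back at y +46, z 115, 10 proud.
- leg (a joint): Opening of the kickstand in rad: 0 folded flat on the panel's back, 0.75 fully open at its stop. The hinge is stiff (about 0.035 N m, near 0.4 N at the foot), so the leg stays where it is left. Standing on the fully open leg, the panel leans back (top to the robot) 0.52 rad from upright, resting on its lower back edge and the foot, 84 mm from that edge.
- hinge (a point): Middle of the kickstand's hinge pin, on the panel's back at panel x -13, y 0, z 110 mm; the pin runs along the panel's y. Positive opening turns the leg about the panel's +y, swinging the foot out from the back (panel -x) and up the way the panel leans.
- foot (a point): Centre of the kickstand's rubber foot: a round bar, 16 mm diameter, 36 mm long along the panel's y, at the free end of the leg (flat strip 26 by 4 mm), 88 mm from the hinge pin along the leg and 4 mm to its outer side. Folded, its centre is 10 mm off the panel's back and 22 mm above the bottom edge. Its flat ends can be pinched across the 36 mm.
- corner_l (a point): Lower front corner of the panel (sun side, bottom edge), at panel y +75 mm.
- corner_r (a point): Lower front corner of the panel (sun side, bottom edge), at panel y -75 mm.
- crate: Slim slatted wooden jar crate with three lidded jars, 90 (x) by 240 (y) by 120 mm high, heavy, does not move. Origin: centre of its underside on the board.
- keeper: Herb keeper, rounded silicone box with a flip-top lid, 60 (x) by 84 (y) by 102 mm high, standing close to the batten at one side of the clear stretch. Origin: centre of its underside.
- dispenser: Plant tie dispenser, flat round plastic reel case of 72 mm diameter, 38 mm high, with a nose 15 mm further out towards its -x, close to the batten at the other side of the clear stretch (it and the keeper may have changed places). Origin: centre of its underside.
- strainer: Stainless tea strainer basket, 62 mm diameter, 50 mm high, two flat ears reaching 56 mm from the centre, on the near part of the board. Origin: centre of its underside.
- shot_cup: Glass shot cup, 48 mm diameter, 62 mm high, on the near part of the board. Origin: centre of its underside.
- pot: Small empty terracotta pot, 76 mm diameter, 68 mm high, on the near part of the board. Origin: centre of its underside.
- snips: Herb snips lying flat on the board, 135 long (x) by 52 by 10 mm. Origin: on its underside, 10 mm behind the pivot; blades to +x, finger loops to -x.
Not all that is in view belongs to the job. Of the things shaped like the panel, the aluminium one is meant.

How it is judged:
On the way, in this order (a step that is already met when the one before it is completed fails the run):
1. the kickstand is swung fully out (value of joint leg above 0.7 rad), for 0.2 s.
2. still held, the panel is down on its bottom edge and foot and pushed home against the batten (contact force between the fingers and panel above 0.3 N and contact force between panel and batten above 0.4 N and z of foot in the frame of board below 0.03 m and z of each of corner_l, corner_r in the frame of board below 0.031 m), for 0.1 s.
At the end, for the whole second after the job is handed in: The panel stands at rest in the clear stretch between keeper and dispenser, on its bottom edge and its fully opened kickstand (joint over 0.70), foot on the board, sun side to the railing, leaning back 0.42 to 0.62 rad, both lower front corners within 5 mm of the batten's near face (value of joint leg above 0.7 rad and angle between panel's own z axis and vertical between 0.42 and 0.62 rad and z of foot in the frame of board below 0.0285 m and x of foot in the frame of batten below -0.07 m and x of corner_l in the frame of batten between -0.013 and -0.004 m and x of corner_r in the frame of batten between -0.013 and -0.004 m and z of each of corner_l, corner_r in the frame of board below 0.029 m and linear speed of panel below 0.01 m/s and angular speed of panel below 0.05 rad/s and y of corner_l in the frame of board below 0 m and y of corner_r in the frame of board above -0.32 m); the robot touches nothing.
It fails at once if a bystander is shoved more than 20 mm (distance of any of keeper, dispenser, strainer, shot_cup, pot, snips from where it was at the start of the episode above 0.02 m).
It fails at once if the panel is rammed or dropped against the board or the batten (over 60 N) (contact force between panel and batten above 60 N or contact force between panel and board above 60 N).
It also fails if it takes over 72 s, if anything falls off the work surface, if the arm or the gripper's body presses on something with over 40 N, if the wrist force passes 120 N, or if a joint passes its speed limit or range.

### The arm

A 6-joint arm with a two-finger parallel gripper is mounted at the origin on the work surface. World frame = base frame: x ahead of the robot, y to its left, z up, the work surface at z = 0. Lengths are in m, angles in rad, forces in N, time in s.
With the tool pointing down it reaches from about 0.425 to 1.125 m from the base axis. Payload 14.9 kg.
Tool frame: the origin (TCP) lies at the very end of the fingers, on their centre line; the grasp point (between the pads) lies 19 mm behind it; z points along the fingers, y is the line along which they close (so a half turn about z gives the same grasp; the last joint's range is limited). The gripper opens to 91 mm and grips with 3 to 60 N. Pads are 32 mm wide; open, the fingers measure 118 mm over their backs; the gripper's body (76 mm by 178 mm) begins 60 mm behind the grasp point.
Start: joints at [-1.162, 0.379, 1.734, -0, 1.028, -0.033], TCP at [0.299, -0.633, 0.214] pointing down, gripper open.
Joint ranges: [-2.77, 2.77], [-0.74, 2.19], [0, 2.66], [-1.06, 4.2], [0.31, 2.87], [-3.08, 3.08]. Speed limits (rad/s): [1.89, 1.89, 2.39, 3.14, 3.14, 3.14].

### API

Orientations are given as a 3x3 rotation matrix whose columns are the frame's x, y, z axes.
In Python, from workcell import ctrl gives the robot as it stands.
- The arm moves only by the tool carry_out, never from a script. Its arguments are lists of equal length, an entry for each row: "translation": the shift along the tool's x, y, z in units of 0.5 m (1.0 is 0.5 m), a list of three; "rotation": the turn, a rotation vector about the tool's x, y, z in units of pi/4 rad (1.0 is pi/4 rad), a list of three. In form: {"translation": [[x, y, z], ...], "rotation": [[ax, ay, az], ...]}. A call has 1 to 10 rows; each row is the pose to reach, as a shift and turn from the pose commanded when the call began, along the tool's axes at that moment; what a row does not reach only later rows make up. A row lasts 1/10 s, in which the tool goes at most 50 mm and 8.59 degrees, less where a joint would pass 70% of its speed; a pose out of reach is approached as far as the arm can. A call with a number of a shift or a turn outside -1 to 1 is refused whole. A call with a gripper value outside its range is refused whole. "gripper" is the opening, from -1 (shut) to 1 (fully open), set as the call begins (left out, the last holds). The fingers move at their own pace and stop on an object; "grip_force" is the grip in N (left out, the last holds). Time passes only in rows, so rows that repeat a pose let the fingers close. It gives the time, the measured TCP pose, the force, the opening and the grip force at its end, in the units of the state.
- ctrl.get_state(): the state, without advancing time (a new reading comes with each control period).
- ctrl.grab_frame(name): name is "side" or "top"; returns a dict with "image" (400x640x3 uint8, red, green, blue), "range_z" (400x640 float32, m along the optical axis (not along the pixel's ray), 0 where there is no reading), "vfov" (degrees; the focal length in pixels is half the picture's height over the tangent of half this angle, whatever the lens; pixels are square), "cx", "cy" (the principal point, pixels), "R" (3x3) and "t" (3): a world point X has camera coordinates R X + t. Camera axes: x right, y down, z forward; pixel columns grow to the right and rows downward; lengths in m; the calibration is good to about 2 mm. A picture is of the moment at which its call begins.
- ctrl.hand_in(): hands the job in; it is judged then, once.
The state is a dict: "time": time; "qpos": joint angles; "dq": joint speeds; "tau": joint torques, N m; "tool_pos": TCP position; "tool_rot": TCP orientation; "wrist_force": force on the tool from outside, world axes, zero at the start; "wrist_torque": the same for the moment, N m; "gripper_width": finger opening in m; "grip_force": force on a finger pad.
Only numpy, scipy, OpenCV 4.12 (cv2) and the standard library are available. Lean on these libraries where they do the work, as an engineer would, in place of code of your own. Each camera call takes 0.05 s, during which the arm holds its last target. There are 200 camera calls.

## Working session

There is one attempt and no reset: what is moved stays moved. The work goes in short steps, Python scripts to look and compute and a tool call to move; the robot and the scene stay as the last step left them, time stands still between calls to the robot, and variables do not carry over. Pictures are saved under pics/ and viewed, at most 10 in all, crops included, and the job is handed in when it is done.

Besides the shell and the picture viewer there is one more tool, called after "Request:" in YAML: its name, and indented under it one key for each argument. carry_out: Moves the arm, as the interface text tells. Its arguments: {"type":"object","properties":{"translation":{"type":"array","items":{"type":"array","items":{"type":"number","minimum":-1,"maximum":1}}},"rotation":{"type":"array","items":{"type":"array","items":{"type":"number","minimum":-1,"maximum":1}}},"gripper":{"type":"number"},"grip_force":{"type":"number"}},"required":["translation","rotation"]}

```bash
mkdir -p pics; cat > h.py <<'E'
import numpy as np, cv2
from workcell import ctrl
def grab(n):
    f=ctrl.grab_frame(n); f['R']=np.array(f['R']); f['t']=np.array(f['t'])
    im=f['image']; h=im.shape[0]; f['f']=h/2/np.tan(np.radians(f['vfov'])/2)
    v,u=np.mgrid[0:h,0:im.shape[1]]; z=f['range_z']
    P=np.stack([(u-f['cx'])/f['f']*z,(v-f['cy'])/f['f']*z,z],-1)
    W=(P-f['t'])@f['R']; W[z==0]=np.nan; f['W']=W
    return f
def save(im,n): cv2.imwrite('pics/'+n,cv2.cvtColor(im,cv2.COLOR_RGB2BGR))
E
python3 - <<'E'
from h import *
for n in('side','top'):
    f=grab(n); save(f['image'],n+'0.png'); np.savez(n+'0.npz',W=f['W'],im=f['image'])
    print(n,f['f'],f['cx'],f['cy'],-f['R'].T@f['t'],f['R'].round(3).tolist(),(f['range_z']==0).mean())
s=ctrl.get_state(); print(s)
E
```

```text
side 413.11562366329827 314.3188325472781 201.5974362854989 [0.02598438 0.77384366 0.56496305] [[-0.895, -0.445, 0.003], [-0.219, 0.434, -0.874], [0.388, -0.783, -0.486]] 0.0038515625
top 510.20288399050304 311.1941963691166 194.90941160594207 [0.26804385 0.0425836  1.56840563] [[-0.005, -1.0, 0.012], [-0.996, 0.004, -0.089], [0.089, -0.012, -0.996]] 0.00392578125
{'time': 0.1, 'qpos': array([-1.16229584e+00,  3.79351244e-01,  1.73470817e+00, -9.58847664e-06,
        1.02848642e+00, -3.33176818e-02]), 'dq': array([-4.74281708e-04, -3.83165006e-04, -1.04820203e-03, -1.91849171e-03,
       -8.64784024e-05, -5.18143249e-04]), 'tau': array([-5.24847710e-03, -7.65039396e+01, -4.35297310e+01,  6.51087658e-02,
        3.97512037e-02, -1.26110382e-05]), 'tool_pos': array([ 0.29915369, -0.63247611,  0.21336429]), 'tool_rot': array([[ 9.03973625e-01,  4.27588045e-01, -3.86175266e-04],
       [ 4.27588219e-01, -9.03973205e-01,  8.71494892e-04],
       [ 2.35487041e-05, -9.52932390e-04, -9.99999546e-01]]), 'wrist_force': array([ 0.07094007, -0.56369077, -0.93502697]), 'wrist_torque': array([-0.03122217,  0.00265492, -0.00484605]), 'grip_force': 0.0, 'gripper_width': 0.0914151153301742}
```

View pics/side0.png

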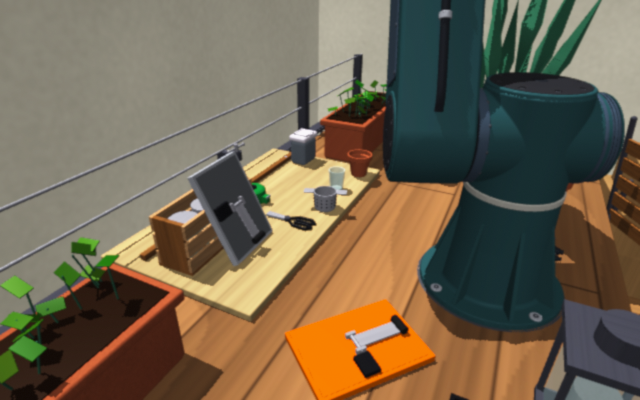

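View pics/top0.png

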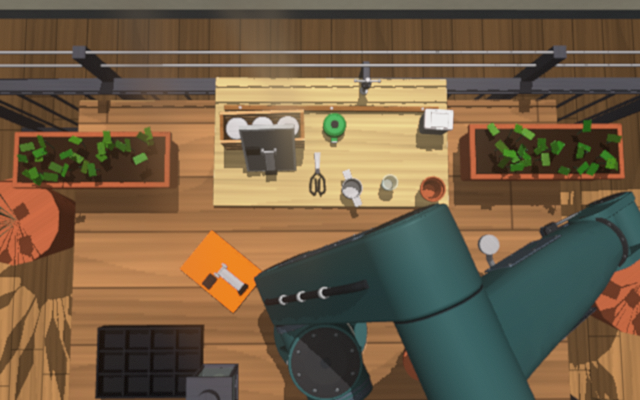

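The top view shows the board (cols 215–447, rows 78–206), with the crate and leaning panel at (268,148). The green dispenser is at (334,125) and the keeper at (436,120), so the clear stretch is roughly cols 348–420. The orange panel is a decoy.

```bash
python3 - <<'E'
import numpy as np, cv2
D=np.load('top0.npz');W=D['W'];im=D['im'];hsv=cv2.cvtColor(im,cv2.COLOR_RGB2HSV)
S=np.load('side0.npz');WS=S['W'];ims=S['im']
def st(n,m,W=W):
    P=W[m];P=P[~np.isnan(P[:,0])];print(n,len(P),'med',np.median(P,0).round(4),'lo',np.percentile(P,2,axis=0).round(4),'hi',np.percentile(P,98,axis=0).round(4))
def box(a,b,c,d):
    m=np.zeros(im.shape[:2],bool);m[b:d,a:c]=1;return m
z=W[...,2]
# board surface & edges
bd=box(205,70,460,215)&(z>.008)&(z<.026);st('board',bd)
for r in (86,160,200):
    c=np.where(bd[r])[0];print('row',r,W[r,c[0]].round(4),W[r,c[-1]].round(4))
c=np.where(bd[:,440])[0];print(W[c[0],440].round(4),W[c[-1],440].round(4))
c=np.where(bd[:,220])[0];print(W[c[0],220].round(4),W[c[-1],220].round(4))
# batten
for u in (365,385,405):print('batten col',u,[(r,W[r,u].round(4).tolist(),im[r,u].tolist()) for r in range(102,113)])
st('disp',box(315,105,355,150)&(z>.03)&(hsv[...,0]>45)&(hsv[...,0]<85)&(hsv[...,1]>100))
st('keeper',box(415,100,460,140)&(z>.07));st('keeperany',box(410,100,460,140)&(z>.03))
st('strainer',box(335,170,366,212)&(z>.045)); st('cup',box(375,170,402,197)&(z>.05)); st('pot',box(415,170,450,205)&(z>.05))
st('crate',box(210,100,310,125)&(z>.1))
st('jarsmax',box(225,112,300,125)&(z>.12))
# panel plane in side view
m=(box(180,140,275,270))
P=WS[m];col=ims[m].astype(int)
g=(abs(col[:,0]-col[:,2])<25)&(col.mean(1)>60)&(col.mean(1)<140)&(P[:,2]>.03)
Q=P[g];
for i in range(6):
    cc=Q.mean(0);n=np.linalg.svd(Q-cc,full_matrices=False)[2][2];d=(Q-cc)@n;Q=Q[abs(d)<max(.004,2*d.std())]
print('panelplane',cc,n,len(Q),d.std());
m2=box(235,115,305,180)&(z>.03);T=W[m2];d=(T-cc)@n;T=T[abs(d)<.006]
print(len(T),'y',np.percentile(T[:,1],[1,99]),'z',np.percentile(T[:,2],[1,99]),'x',np.percentile(T[:,0],[1,99]))
E
python3 - <<'E'
import cv2
im=cv2.imread('pics/top0.png');sd=cv2.imread('pics/side0.png')
a=cv2.resize(im[70:215,205:460],None,fx=3,fy=3,interpolation=cv2.INTER_CUBIC)
cv2.imwrite('pics/c1.png',a)
cv2.imwrite('pics/c2.png',cv2.resize(sd[120:280,140:350],None,fx=3.5,fy=3.5,interpolation=cv2.INTER_CUBIC))
E
```

```text
board 21538 med [ 0.5466 -0.0774  0.0183] lo [ 0.3793 -0.3852  0.0109] hi [0.7671 0.3106 0.025 ]
row 86 [0.747  0.3177 0.0173] [ 0.7459 -0.3985  0.0181]
row 160 [0.5149 0.321  0.0179] [ 0.5118 -0.3934  0.0233]
row 200 [0.3922 0.3231 0.0152] [ 0.3898 -0.4125  0.0087]
[ 0.769  -0.3809  0.0159] [ 0.3831 -0.3698  0.018 ]
[0.7733 0.3044 0.0244] [0.3773 0.3027 0.0086]
batten col 365 [(102, [0.697, -0.1454, 0.012], [136, 116, 80]), (103, [0.6921, -0.1446, 0.0184], [139, 119, 82]), (104, [0.6902, -0.1451, 0.0137], [136, 117, 81]), (105, [0.685, -0.1442, 0.0211], [126, 102, 69]), (106, [0.6792, -0.143, 0.0309], [144, 102, 62]), (107, [0.6748, -0.1423, 0.0359], [165, 112, 65]), (108, [0.672, -0.1424, 0.0348], [171, 115, 66]), (109, [0.6689, -0.1424, 0.0344], [166, 112, 65]), (110, [0.6662, -0.1425, 0.0329], [133, 91, 53]), (111, [0.6655, -0.1436, 0.0234], [97, 74, 48]), (112, [0.6644, -0.1446, 0.0154], [104, 89, 61])]
batten col 385 [(102, [0.6951, -0.2068, 0.0186], [156, 133, 92]), (103, [0.6905, -0.2059, 0.024], [200, 172, 118]), (104, [0.6891, -0.2069, 0.0175], [230, 199, 136]), (105, [0.68
[... 1209 characters left out ...]
.0318] hi [ 0.6777 -0.2904  0.1229]
strainer 232 med [ 0.43   -0.1007  0.0679] lo [ 0.374  -0.1259  0.0476] hi [ 0.474  -0.0679  0.0752]
cup 117 med [ 0.4436 -0.2134  0.0762] lo [ 0.4175 -0.2287  0.0513] hi [ 0.4617 -0.1849  0.0854]
pot 358 med [ 0.4193 -0.3398  0.0785] lo [ 0.3175 -0.3662  0.0525] hi [ 0.4539 -0.1404  0.865 ]
crate 949 med [0.6256 0.1634 0.1237] lo [0.583  0.0504 0.1057] hi [0.6398 0.2812 0.2065]
jarsmax 413 med [0.6231 0.1655 0.1255] lo [0.5819 0.0656 0.1202] hi [0.6348 0.2659 0.2105]
panelplane [0.53425823 0.16141058 0.11584174] [-0.76730641 -0.35745992  0.53241269] 1535 0.021239226717591663
360 y [0.05044478 0.22013815] z [0.03701014 0.21325947] x [0.4866168  0.60552439]
```

View pics/c1.png

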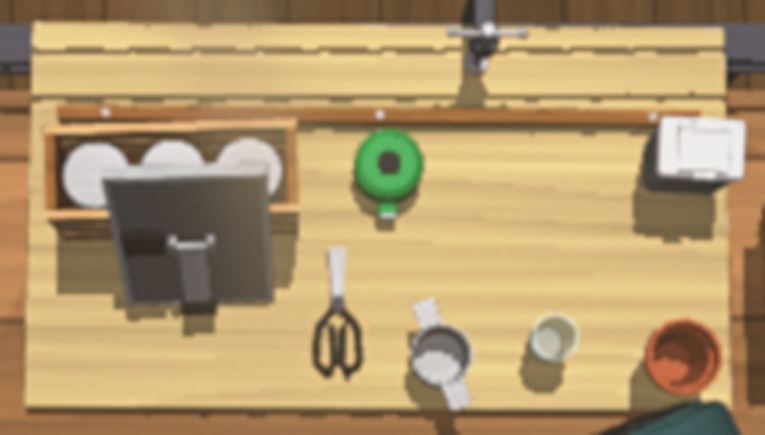

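View pics/c2.png

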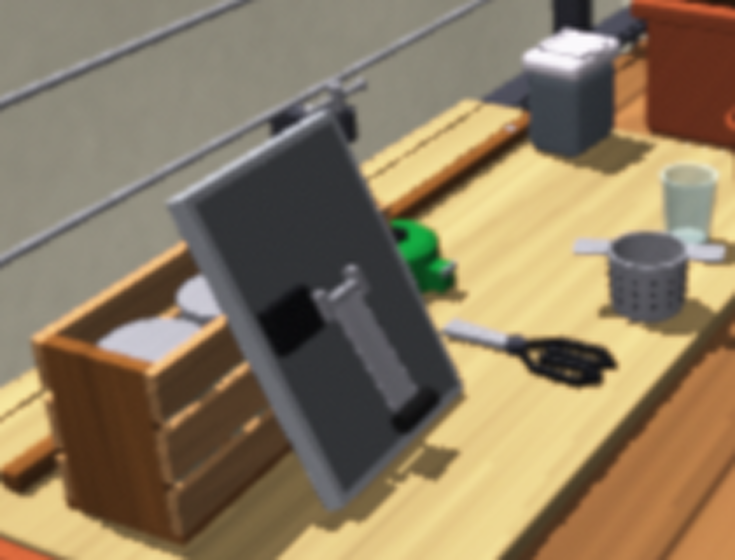

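The crops show the panel's back in the top view at about (240,130), (294,128), (295,170), (247,171), with the kickstand in the middle and its foot at (271,171). In the side view the foot is at (259,237). The grip zone at the panel's top is clear of the jars. Next I fit the panel plane.

```bash
cat >> h.py <<'E'
def ray(f,u,v):
    c=-f['R'].T@f['t']; d=f['R'].T@np.array([(u-f['cx'])/f['f'],(v-f['cy'])/f['f'],1.]); return c,d
def hit(f,u,v,n,c0):
    c,d=ray(f,u,v); return c+d*((c0-c)@n)/(d@n)
def tri(f1,p1,f2,p2):
    a,d=ray(f1,*p1);b,e=ray(f2,*p2);s=np.linalg.lstsq(np.stack([d,-e],1),b-a,rcond=None)[0]
    A=a+d*s[0];B=b+e*s[1];return (A+B)/2,np.linalg.norm(A-B)
def fit(P):
    P=P[~np.isnan(P[:,0])]
    for i in range(8):
        c=P.mean(0);n=np.linalg.svd(P-c,full_matrices=False)[2][2];d=(P-c)@n;P=P[abs(d)<max(.003,2*d.std())]
    return c,n*(1 if n[2]>0 else -1),d.std(),len(P)
def poly(sh,p):
    m=np.zeros(sh,np.uint8);cv2.fillPoly(m,[np.array(p,int)],1);return m>0
E
python3 - <<'E'
from h import *
t=grab('top');s=grab('side')
m=poly((400,640),[(246,137),(288,136),(291,164),(252,164)])&~poly((400,640),[(255,145),(280,145),(280,172),(255,172)])
for n,f,mm in(('top',t,m),('side',s,poly((400,640),[(196,182),(228,160),(260,215),(236,255)])&~poly((400,640),[(205,200),(245,190),(268,235),(245,250)]))):
    c,nn,sd,k=fit(f['W'][mm]);print(n,c.round(4),nn.round(4),sd.round(4),k,'lean',np.arcsin(nn[2]),'yaw',np.arctan2(nn[1],nn[0]))
    if n=='top':
        for q in((239.5,130),(294,128.5),(295.5,170),(247,171)):print(hit(t,*q,nn,c).round(4))
    else:
        for q in((188.5,178.5),(233,152),(271,232),(236,264)):print(hit(s,*q,nn,c).round(4))
# dark foot blobs
for n,f,b in(('top',t,(262,158,282,178)),('side',s,(248,226,270,248))):
    g=f['image'][b[1]:b[3],b[0]:b[2]].max(2);mk=(g<45).astype(np.uint8)
    N,L,st,ce=cv2.connectedComponentsWithStats(mk)
    for i in range(1,N):
        if st[i,4]>10:
            P=f['W'][b[1]:b[3],b[0]:b[2]][L==i];print(n,st[i].tolist(),(ce[i]+b[:2]).round(1),np.nanmedian(P,0).round(4))
E
```

```text
top [0.534  0.1354 0.1369] [-0.9045 -0.0209  0.4261] 0.0014 555 lean 0.44012248287698114 yaw -3.118476308240316
[0.5661 0.2189 0.2091]
[0.5697 0.0718 0.2097]
[0.4823 0.0714 0.024 ]
[0.4795 0.219  0.0254]
side [0.5427 0.1662 0.1547] [-0.9037 -0.0266  0.4274] 0.001 1391 lean 0.4415649206182067 yaw -3.112177126815954
[0.5678 0.2326 0.212 ]
[0.5721 0.082  0.2117]
[0.4833 0.0817 0.0239]
[0.4811 0.2244 0.0281]
side [3, 4, 15, 14, 94] [258.3 236.8] [0.4703 0.1518 0.0567]
```

```bash
python3 - <<'E'
from h import *
t=grab('top');s=grab('side')
n=np.array([-.904,-.0237,.4268]);n/=np.linalg.norm(n);c=np.array([.534,.1354,.1369])
yx=np.array([-.0262,1,0]);yx-=n*(yx@n);yx/=np.linalg.norm(yx);zx=np.cross(-n,yx)
print('zx',zx)
for nm,f,b in(('top',t,(230,120,305,185)),('side',s,(180,140,280,275))):
    W=f['W'][b[1]:b[3],b[0]:b[2]];W=W[~np.isnan(W[...,0])];q=W-c;d=q@n;a=q@yx;h=q@zx
    k=(abs(d)<.005)&(W[:,2]>.03)
    print(nm,'off',np.median(d[k&(abs(d)<.003)]))
    for lo in np.arange(-.12,.1,.03):
        kk=k&(h>lo)&(h<lo+.03)
        if kk.sum()>9: print('  h%.2f'%lo,kk.sum(),'y',(np.percentile(a[kk],[1,99])+.1354).round(4))
    print('  h range',np.percentile(h[k],[.5,99.5]))
    # foot/leg: 8..25mm off plane
    k2=(d>.010)&(d<.03)&(h<-.05)&(h>-.13)&(abs(a-.012)<.04);print('  foot',k2.sum(),'y',(np.percentile(a[k2],[3,97])+.1354).round(4),'h',np.percentile(h[k2],[3,50,97]),'d',np.median(d[k2]), W[k2].mean(0))
    k3=(d>.003)&(d<.03)&(h<-.0)&(h>-.08)&(abs(a-.012)<.03);print('  leg',k3.sum(),'y',(np.percentile(a[k3],[3,50,97])+.1354).round(4))
E
```

```text
zx [0.42666726 0.01117868 0.90433959]
top off -0.00011025518567092938
  h-0.12 195 y [0.0705 0.2181]
  h-0.09 231 y [0.0728 0.2193]
  h-0.06 222 y [0.072  0.2182]
  h-0.03 197 y [0.0709 0.2186]
  h0.00 334 y [0.073  0.2186]
  h0.03 352 y [0.0723 0.2184]
  h0.06 391 y [0.0712 0.2183]
  h range [-0.11581671  0.08864488]
  foot 139 y [0.1301 0.1606] h [-0.10672992 -0.09128774 -0.05243606] d 0.015420419581799997 [0.48146322 0.14363509 0.06663457]
  leg 182 y [0.1251 0.1463 0.174 ]
side off -0.0010485695489572066
  h-0.12 423 y [0.0754 0.2226]
  h-0.09 527 y [0.0741 0.2236]
  h-0.06 537 y [0.0752 0.2231]
  h-0.03 377 y [0.0741 0.2235]
  h0.00 672 y [0.0753 0.2229]
  h0.03 711 y [0.0753 0.223 ]
  h0.06 633 y [0.0754 0.2231]
  h range [-0.11633434  0.08473402]
  foot 269 y [0.1335 0.1654] h [-0.10769033 -0.08909212 -0.05412542] d 0.013808614083436935 [0.48246751 0.14908986 0.06658313]
  leg 356 y [0.1309 0.1503 0.1698]
```

```bash
cat >> h.py <<'E'
from scipy.spatial.transform import Rotation as Ro
def rows(targets,base=None):
    """targets: list of (p,R); prints translation/rotation numbers"""
    s=ctrl.get_state(); p0,R0=base or (s['tool_pos'],s['tool_rot'])
    T=[];A=[]
    for p,R in targets:
        T.append((R0.T@(np.array(p)-p0)/.5).round(4).tolist()); A.append((Ro.from_matrix(R0.T@R).as_rotvec()/(np.pi/4)).round(4).tolist())
    print('"translation":',T,'\n"rotation":',A); return T,A
n=np.array([-.904,-.0237,.4268]);n/=np.linalg.norm(n);c=np.array([.534,.1354,.1369])
yx=np.array([-.0262,1,0]);yx-=n*(yx@n);yx/=np.linalg.norm(yx);zx=np.cross(-n,yx)
B=c-.125*zx+.0116*yx; F=B+.022*zx+.010*n; H=B+.110*zx+.006*n
def mat(y,z):
    y=np.array(y)/np.linalg.norm(y);z=np.array(z,float);z-=y*(z@y);z/=np.linalg.norm(z);return np.stack([np.cross(y,z),y,z],1)
RF=mat(-yx,[0,0,-1])
def swing(th,tilt):
    L=Ro.from_rotvec(yx*th);f=H+L.apply(F-H)
    Rt=Ro.from_rotvec(yx*tilt).as_matrix()@RF
    return f+Rt@np.array([-.0085,0,.005]),Rt
E
python3 - <<'E'
from h import *
print('B',B,'F',F,'H',H)
rows([((.42,-.30,.30),RF)])
rows([((.46,.147,.25),RF)],((.42,-.30,.30),RF))
for th in(0,.75):print(swing(th,0)[0],swing(th,.4)[0])
E
```

```text
B [0.48036262 0.14559868 0.02385763] F [0.48070901 0.1456076  0.04802123] H [0.52187184 0.14668613 0.12589586]
"translation": [[0.5028, -0.4983, -0.1724]] 
"rotation": [[-0.0004, 0.0001, 0.5291]]
"translation": [[0.1034, -0.8916, 0.1]] 
"rotation": [[0.0, 0.0, 0.0]]
[0.47221193 0.1453849  0.04302123] [0.47093625 0.14535143 0.04672599]
[0.43019224 0.14428309 0.09198368] [0.42891657 0.14424962 0.09568843]
```

Request:
carry_out:
  translation:
    - [0.5,-0.5,-0.17]
    - [0.5,-0.5,-0.17]
    - [0.5,-0.5,-0.17]
    - [0.5,-0.5,-0.17]
    - [0.5,-0.5,-0.17]
    - [0.5,-0.5,-0.17]
    - [0.5,-0.5,-0.17]
    - [0.5,-0.5,-0.17]
    - [0.5,-0.5,-0.17]
    - [0.5,-0.5,-0.17]
  rotation:
    - [0,0,0.529]
    - [0,0,0.529]
    - [0,0,0.529]
    - [0,0,0.529]
    - [0,0,0.529]
    - [0,0,0.529]
    - [0,0,0.529]
    - [0,0,0.529]
    - [0,0,0.529]
    - [0,0,0.529]
  gripper: 0.25
  grip_force: 8

```text
time: 1.3
tool_pos: [0.4183, -0.3004, 0.2988]
tool_rot: [[1.0, 0.027, -0.0], [0.027, -1.0, -0.0], [-0.0, 0.0, -1.0]]
wrist_force: [0.4, -0.2, 0.1]
gripper_width: 0.0572
grip_force: 0.0
```

Request:
carry_out:
  translation:
    - [0.1,-0.89,0.1]
    - [0.1,-0.89,0.1]
    - [0.1,-0.89,0.1]
    - [0.1,-0.89,0.1]
    - [0.1,-0.89,0.1]
    - [0.1,-0.89,0.1]
    - [0.1,-0.89,0.1]
    - [0.1,-0.89,0.1]
    - [0.1,-0.89,0.1]
    - [0.1,-0.89,0.1]
  rotation:
    - [0,0,0]
    - [0,0,0]
    - [0,0,0]
    - [0,0,0]
    - [0,0,0]
    - [0,0,0]
    - [0,0,0]
    - [0,0,0]
    - [0,0,0]
    - [0,0,0]

```text
time: 2.3
tool_pos: [0.4571, 0.1493, 0.2478]
tool_rot: [[1.0, 0.029, -0.001], [0.029, -1.0, 0.0], [-0.001, -0.0, -1.0]]
wrist_force: [0.1, -0.8, -0.0]
gripper_width: 0.0567
grip_force: 0.0
```

```bash
python3 - <<'E'
from h import *
s=ctrl.get_state();print(s['time'],s['tool_pos'],s['qpos'],s['gripper_width'])
p,R=swing(0,0)
rows([(p+[-.004,0,.04],R),(p,R)])
E
```

```text
2.3 [0.45708013 0.14931353 0.24779838] [ 2.67008616e-01 -2.11786056e-02  2.14455439e+00  5.38099818e-04
  1.01951881e+00  1.80829195e+00] 0.05673258047015885
"translation": [[0.0225, 0.0086, 0.3295], [0.0306, 0.0088, 0.4095]] 
"rotation": [[-0.0002, 0.0017, 0.0038], [-0.0002, 0.0017, 0.0038]]
```

Request:
carry_out:
  translation:
    - [0.022,0.008,0.1]
    - [0.022,0.008,0.2]
    - [0.022,0.008,0.3]
    - [0.024,0.008,0.34]
    - [0.026,0.008,0.36]
    - [0.028,0.008,0.38]
    - [0.03,0.008,0.4]
    - [0.0305,0.0085,0.409]
    - [0.0305,0.0085,0.409]
  rotation:
    - [0,0,0]
    - [0,0,0]
    - [0,0,0]
    - [0,0,0]
    - [0,0,0]
    - [0,0,0]
    - [0,0,0]
    - [0,0,0]
    - [0,0,0]

```text
time: 3.2
tool_pos: [0.4722, 0.1423, 0.0445]
tool_rot: [[1.0, 0.026, 0.0], [0.026, -1.0, 0.0], [0.0, -0.0, -1.0]]
wrist_force: [0.2, -0.1, 0.0]
gripper_width: 0.0565
grip_force: 0.0
```

```bash
python3 - <<'E'
from h import *
st=ctrl.get_state();print(st['tool_pos'],swing(0,0)[0],st['wrist_force'])
s=grab('side');a=cv2.resize(s['image'][140:280,180:360],None,fx=4,fy=4,interpolation=cv2.INTER_CUBIC);save(a,'c3.png')
E
```

```text
[0.47224263 0.14229619 0.04448622] [0.47221193 0.1453849  0.04302123] [ 0.20473336 -0.05903807  0.02000239]
```

View pics/c3.png

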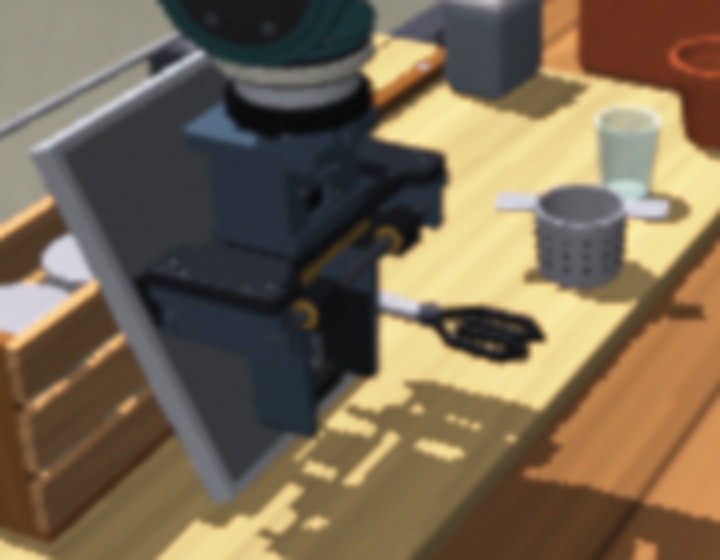

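The crop shows the gripper straddling the foot in front of the panel's lower middle (finger tip near crop (285,425)), with nothing touching. I'll centre it in y and close.

Request:
carry_out:
  translation:
    - [0,-0.008,0.002]
    - [0,-0.008,0.002]
    - [0,-0.008,0.002]
    - [0,-0.008,0.002]
    - [0,-0.008,0.002]
    - [0,-0.008,0.002]
    - [0,-0.008,0.002]
    - [0,-0.008,0.002]
  rotation:
    - [0,0,0]
    - [0,0,0]
    - [0,0,0]
    - [0,0,0]
    - [0,0,0]
    - [0,0,0]
    - [0,0,0]
    - [0,0,0]
  gripper: -0.5

```text
time: 4.05
tool_pos: [0.4721, 0.1465, 0.0435]
tool_rot: [[1.0, 0.026, 0.0], [0.026, -1.0, 0.0], [0.0, -0.0, -1.0]]
wrist_force: [-0.2, 1.9, 2.2]
gripper_width: 0.0361
grip_force: 8.0
```

```bash
python3 - <<'E'
from h import *
st=ctrl.get_state();print(st['tool_pos'],st['wrist_force'],st['gripper_width'],st['grip_force'])
p0=swing(0,0)[0];d=np.array([st['tool_pos'][0],st['tool_pos'][1],p0[2]+.0005])-p0
d=st['tool_pos']-p0
ths=np.linspace(.08,.8,10)
rows([(swing(t,t*.5)[0]+d,swing(t,t*.5)[1]) for t in ths])
E
```

```text
[0.47210229 0.14646329 0.0435133 ] [-0.17249659  1.93333436  2.24088925] 0.0360994704235709 8.00003707408905
"translation": [[-0.0126, -0.0, -0.0078], [-0.0245, -0.0, -0.0165], [-0.0357, -0.0, -0.0262], [-0.0462, -0.0, -0.0367], [-0.0558, -0.0, -0.048], [-0.0645, -0.0, -0.06], [-0.0722, -0.0, -0.0726], [-0.079, -0.0, -0.0859], [-0.0847, -0.0, -0.0996], [-0.0893, -0.0, -0.1138]] 
"rotation": [[-0.0001, -0.0513, 0.0001], [-0.0001, -0.1022, 0.0001], [-0.0001, -0.1532, 0.0001], [-0.0001, -0.2041, 0.0001], [-0.0001, -0.255, 0.0001], [-0.0001, -0.306, 0.0001], [-0.0001, -0.3569, 0.0001], [-0.0001, -0.4078, 0.0001], [-0.0001, -0.4587, 0.0001], [-0.0001, -0.5097, 0.0001]]
```

Request:
carry_out:
  translation:
    - [-0.0126,0,-0.0078]
    - [-0.0245,0,-0.0165]
    - [-0.0357,0,-0.0262]
    - [-0.0462,0,-0.0367]
    - [-0.0558,0,-0.048]
    - [-0.0645,0,-0.06]
    - [-0.0722,0,-0.0726]
    - [-0.0722,0,-0.0726]
    - [-0.0722,0,-0.0726]
  rotation:
    - [0,-0.051,0]
    - [0,-0.102,0]
    - [0,-0.153,0]
    - [0,-0.204,0]
    - [0,-0.255,0]
    - [0,-0.306,0]
    - [0,-0.357,0]
    - [0,-0.357,0]
    - [0,-0.357,0]

```text
time: 4.95
tool_pos: [0.4362, 0.1454, 0.0796]
tool_rot: [[0.961, 0.026, -0.275], [0.025, -1.0, -0.007], [-0.275, -0.0, -0.961]]
wrist_force: [1.5, 1.2, 0.8]
gripper_width: 0.0357
grip_force: 8.0
```

```bash
python3 - <<'E'
from h import *
st=ctrl.get_state();print(st['tool_pos'],st['wrist_force'],st['gripper_width'],st['grip_force'],st['qpos'])
d=np.array([.4721,.1465,.0435])-swing(0,0)[0]
b=swing(.56,.28);b=(b[0]+d,b[1]);print(b[0])
rows([(swing(t,t*.5)[0]+d,swing(t,t*.5)[1]) for t in (.6,.64,.68,.72,.75,.78)],b)
s=grab('top');c,nn,sd,k=fit(s['W'][poly((400,640),[(244,134),(290,133),(291,142),(246,142)])]);print(c,nn,sd,k,np.arcsin(nn[2]))
s=grab('side');save(cv2.resize(s['image'][140:280,180:360],None,fx=4,fy=4),'c4.png')
E
```

```text
[0.43615064 0.14543151 0.07957483] [1.52081292 1.20814053 0.81080911] 0.03572479780591077 8.000109046697617 [0.23730584 0.34601106 2.1233845  0.07125117 0.94641157 1.73235133]
[0.43598531 0.14555306 0.07981133]
"translation": [[-0.0052, 0.0, -0.0053], [-0.0101, -0.0, -0.0109], [-0.0149, -0.0, -0.0166], [-0.0194, 0.0, -0.0225], [-0.0226, 0.0, -0.027], [-0.0257, -0.0, -0.0317]] 
"rotation": [[-0.0, -0.0255, -0.0], [-0.0, -0.0509, -0.0], [-0.0, -0.0764, 0.0], [-0.0, -0.1019, -0.0], [-0.0, -0.121, -0.0], [-0.0, -0.1401, -0.0]]
[0.50592512 0.12943274 0.40077649] [0.94490044 0.04345633 0.32446064] 0.0044695152192694675 401 0.3304414594408815
```

Request:
carry_out:
  translation:
    - [-0.0052,0,-0.0053]
    - [-0.0101,0,-0.0109]
    - [-0.0149,0,-0.0166]
    - [-0.0194,0,-0.0225]
    - [-0.0226,0,-0.027]
    - [-0.0257,0,-0.0317]
    - [-0.0257,0,-0.0317]
    - [-0.0257,0,-0.0317]
    - [-0.0257,0,-0.0317]
  rotation:
    - [0,-0.0255,0]
    - [0,-0.051,0]
    - [0,-0.076,0]
    - [0,-0.102,0]
    - [0,-0.121,0]
    - [0,-0.14,0]
    - [0,-0.14,0]
    - [0,-0.14,0]
    - [0,-0.14,0]

```text
time: 5.95
tool_pos: [0.4274, 0.1451, 0.0983]
tool_rot: [[0.924, 0.026, -0.381], [0.024, -1.0, -0.01], [-0.381, 0.0, -0.924]]
wrist_force: [-3.7, 0.2, -2.9]
gripper_width: 0.036
grip_force: 8.0
```

```bash
python3 - <<'E'
from h import *
st=ctrl.get_state();print(st['tool_pos'],st['wrist_force'],st['gripper_width'],st['grip_force'])
s=grab('side');save(cv2.resize(s['image'][130:280,170:360],None,fx=4,fy=4,interpolation=cv2.INTER_CUBIC),'c4.png')
c_,nn,sd,k=fit(s['W'][poly((400,640),[(197,182),(220,167),(222,172),(203,187)])]);print(c_,nn,sd,k,np.arcsin(nn[2]),(c_-c)@n)
E
```

```text
[0.42738767 0.14513507 0.09832844] [-3.65233206  0.17570497 -2.92938903] 0.035974285204478026 7.999801933765411
[0.56571212 0.17458086 0.19005338] [-0.85832979 -0.02449857  0.5125132 ] 0.0011610123828857796 188 0.538109066947863 -0.006910703552456838
```

View pics/c4.png

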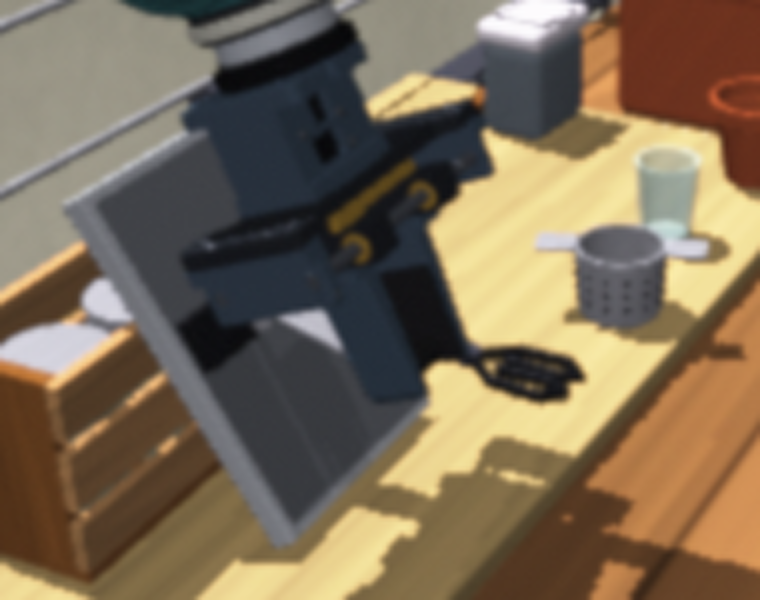

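The leg has met its stop and the panel may have shifted a little. I'll release, back off and measure again.

Request:
carry_out:
  translation:
    - [0,0,0]
    - [0,0,0]
    - [0,0,0]
    - [0,0,-0.05]
    - [0,0,-0.15]
    - [-0.02,0,-0.25]
    - [-0.02,0,-0.35]
    - [-0.02,0,-0.4]
    - [-0.02,0,-0.45]
    - [-0.02,0,-0.45]
  rotation:
    - [0,0,0]
    - [0,0,0]
    - [0,0,0]
    - [0,0,0]
    - [0,0,0]
    - [0,0,0]
    - [0,0,0]
    - [0,0,0]
    - [0,0,0]
    - [0,0,0]
  gripper: 0.25

```text
time: 7.0
tool_pos: [0.5064, 0.1475, 0.3135]
tool_rot: [[0.927, 0.026, -0.375], [0.025, -1.0, -0.009], [-0.375, -0.001, -0.927]]
wrist_force: [-0.3, 0.3, -0.9]
gripper_width: 0.0571
grip_force: 0.0
```

```bash
python3 - <<'E'
from h import *
st=ctrl.get_state();print(st['tool_pos'],st['wrist_force'],st['gripper_width'])
s=grab('side');t=grab('top')
a=np.vstack([cv2.resize(s['image'][130:280,170:330],(640,600))[:,:],])
b=cv2.resize(t['image'][100:200,210:310],(600,600));save(cv2.resize(np.hstack([a,b]),(800,390)),'c5.png')
for nm,f,b in(('top',t,(225,115,310,190)),('side',s,(180,140,280,275))):
    W=f['W'][b[1]:b[3],b[0]:b[2]];W=W[~np.isnan(W[...,0])];q=W-c
    k=(abs(q@n)<.02)&(W[:,2]>.04)&(abs(W[:,1]-.147)<.085)
    cc,nn,sd,N=fit(W[k]);d=(W-cc)@nn;k=(abs(d)<.004)&(W[:,2]>.035)&(abs(W[:,1]-.147)<.09)
    yv=np.cross([0,0,1],nn)*-1;yv/=np.linalg.norm(yv);zv=np.cross(yv,nn)*1;zv*=np.sign(zv[2]);a=(W-cc)@yv;h=(W-cc)@zv
    ya,yb=np.percentile(a[k],[1,99]);ht=np.percentile(h[k],99.5)
    print(nm,cc.round(4),nn.round(4),sd,N,'lean',np.arcsin(nn[2]),'yaw',-yv[0],'topcentre',(cc+yv*(ya+yb)/2+zv*ht).round(4),'w',yb-ya,'bot z', (cc+zv*(ht-.21)).round(4))
    k=(d>.03)&(abs(W[:,1]-.147)<.03)&(W[:,2]<.16)&(d<.1);print(' foot: maxd',np.percentile(d[k],[50,97]),'n',k.sum(),'pts',W[k&(d>.05)].mean(0))
E
```

```text
[0.50643063 0.14754969 0.31348832] [-0.26830951  0.31650537 -0.94404341] 0.05707399917548528h.py:21: RuntimeWarning: Mean of empty slice.
  c=P.mean(0);n=np.linalg.svd(P-c,full_matrices=False)[2][2];d=(P-c)@n;P=P[abs(d)<max(.003,2*d.std())]
  ret = um.true_divide(
Traceback (most recent call last):
  File "h.py", line 21, in fit
    c=P.mean(0);n=np.linalg.svd(P-c,full_matrices=False)[2][2];d=(P-c)@n;P=P[abs(d)<max(.003,2*d.std())]
                  ~~~~~~~~~~~~~~~~~~~~~~~~~~~~~~~~~~~~~~~~~^^^
IndexError: index 2 is out of bounds for axis 0 with size 0
```

View pics/c5.png

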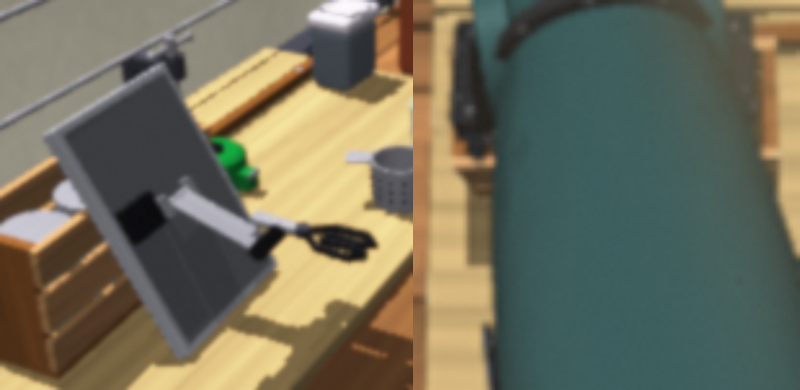

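The leg is swung out (foot at crop (265,242)) and the panel still leans on the crate. The arm blocks the top view, so I'll fit from the side view.

```bash
cat >> h.py <<'E'
def panel(f,b,ymid,W0=None):
    W=f['W'][b[1]:b[3],b[0]:b[2]];W=W[~np.isnan(W[...,0])];q=W-c
    return W
E
python3 - <<'E'
from h import *
for nm,b in(('side',(180,140,280,275)),):
    f=grab(nm)
    W=f['W'][b[1]:b[3],b[0]:b[2]];W=W[~np.isnan(W[...,0])];q=W-c
    k=(abs(q@n)<.02)&(W[:,2]>.04)&(abs(W[:,1]-.147)<.085)
    cc,nn,sd,N=fit(W[k]);d=(W-cc)@nn;k=(abs(d)<.004)&(W[:,2]>.035)&(abs(W[:,1]-.147)<.09)
    yv=np.cross(nn,[0,0,1]);yv/=np.linalg.norm(yv);yv*=np.sign(yv[1]);zv=np.cross(yv,nn);zv*=np.sign(zv[2]);a=(W-cc)@yv;h=(W-cc)@zv
    ya,yb=np.percentile(a[k],[1,99]);ht=np.percentile(h[k],99.5)
    print(nm,cc.round(4),nn.round(4),sd,N,'lean',np.arcsin(nn[2]),'yaw',-yv[0],'topcentre',(cc+yv*(ya+yb)/2+zv*ht).round(4),'w',yb-ya,'bot', (cc+zv*(ht-.21)).round(4))
    A=a-(ya+yb)/2;Hh=h-ht+.21
    k=(d>.02)&(abs(A)<.025)&(d<.12)&(Hh<.14)&(Hh>0);print(' leg pts',k.sum())
    g=np.linspace(.02,.1,9)
    for i in range(8):
        kk=k&(d>g[i])&(d<=g[i+1]);print(g[i].round(3),kk.sum(),np.median(Hh[kk]).round(4) if kk.any() else '')
E
```

```text
side [0.529  0.1578 0.1289] [-0.8588 -0.0243  0.5118] 0.0011412181488251367 3728 lean 0.537262103029432 yaw 0.028294509388665665 topcentre [0.5743 0.1513 0.2045] w 0.14828614150009123 bot [0.4666 0.156  0.0241]
 leg pts 350
0.02 59 0.0917
0.03 63 0.0806
0.04 61 0.069
0.05 55 0.0586
0.06 32 0.052
0.07 80 0.0495
0.08 0 
0.09 0
```

```bash
cat >> h.py <<'E'
n2=np.array([-.8588,-.0243,.5118]);n2/=np.linalg.norm(n2);y2=np.cross(n2,[0,0,1]);y2/=np.linalg.norm(y2);y2*=np.sign(y2[1]);z2=np.cross(-n2,y2)
top2=np.array([.5743,.1495,.2045])-.007*n2
RG=mat(-n2,-z2)
def split(p,R,k):
    s=ctrl.get_state();r=Ro.from_matrix(s['tool_rot'].T@R).as_rotvec()
    for i in range(k):
        f0=i/k;f1=(i+1)/k;q=lambda f:(s['tool_pos']+f*(p-s['tool_pos']),s['tool_rot']@Ro.from_rotvec(r*f).as_matrix())
        rows([q(f1)],q(f0))
E
python3 - <<'E'
from h import *
print(z2,RG)
split(top2+.09*z2+np.array([0,0,.01]),RG,3)
E
```

```text
[0.51157806 0.01447525 0.85911487] [[-2.82839756e-02  8.58771159e-01 -5.11578062e-01]
 [ 9.99599928e-01  2.42991839e-02 -1.44752526e-02]
 [ 3.46944695e-18 -5.11782812e-01 -8.59114866e-01]]
"translation": [[0.0811, -0.0004, -0.0181]] 
"rotation": [[0.0485, -0.0489, -0.6661]]
"translation": [[0.0699, 0.0393, -0.0218]] 
"rotation": [[0.0485, -0.0489, -0.6661]]
"translation": [[0.0403, 0.0678, -0.026]] 
"rotation": [[0.0485, -0.0489, -0.6661]]
```

Request:
carry_out:
  translation:
    - [0.08,0,-0.018]
    - [0.08,0,-0.018]
    - [0.08,0,-0.018]
    - [0.08,0,-0.018]
    - [0.08,0,-0.018]
    - [0.08,0,-0.018]
  rotation:
    - [0.0485,-0.049,-0.666]
    - [0.0485,-0.049,-0.666]
    - [0.0485,-0.049,-0.666]
    - [0.0485,-0.049,-0.666]
    - [0.0485,-0.049,-0.666]
    - [0.0485,-0.049,-0.666]
  gripper: -0.3

```text
time: 7.75
tool_pos: [0.5441, 0.1483, 0.3026]
tool_rot: [[0.778, 0.464, -0.425], [0.518, -0.855, 0.015], [-0.356, -0.232, -0.905]]
wrist_force: [0.6, 0.3, -1.0]
gripper_width: 0.0324
grip_force: 0.0
```

Request:
carry_out:
  translation:
    - [0.07,0.04,-0.022]
    - [0.07,0.04,-0.022]
    - [0.07,0.04,-0.022]
    - [0.07,0.04,-0.022]
    - [0.07,0.04,-0.022]
    - [0.07,0.04,-0.022]
  rotation:
    - [0.0485,-0.049,-0.666]
    - [0.0485,-0.049,-0.666]
    - [0.0485,-0.049,-0.666]
    - [0.0485,-0.049,-0.666]
    - [0.0485,-0.049,-0.666]
    - [0.0485,-0.049,-0.666]

```text
time: 8.35
tool_pos: [0.5856, 0.1493, 0.2962]
tool_rot: [[0.431, 0.77, -0.471], [0.876, -0.482, 0.014], [-0.216, -0.419, -0.882]]
wrist_force: [0.5, 0.2, -0.3]
gripper_width: 0.0317
grip_force: 0.0
```

Request:
carry_out:
  translation:
    - [0.04,0.068,-0.026]
    - [0.04,0.068,-0.026]
    - [0.04,0.068,-0.026]
    - [0.04,0.068,-0.026]
    - [0.04,0.068,-0.026]
    - [0.04,0.068,-0.026]
    - [0.04,0.068,-0.026]
  rotation:
    - [0.0485,-0.049,-0.666]
    - [0.0485,-0.049,-0.666]
    - [0.0485,-0.049,-0.666]
    - [0.0485,-0.049,-0.666]
    - [0.0485,-0.049,-0.666]
    - [0.0485,-0.049,-0.666]
    - [0.0485,-0.049,-0.666]

```text
time: 9.05
tool_pos: [0.6266, 0.1504, 0.2895]
tool_rot: [[-0.025, 0.859, -0.511], [1.0, 0.021, -0.014], [-0.001, -0.511, -0.86]]
wrist_force: [-0.3, 0.7, 0.2]
gripper_width: 0.0319
grip_force: 0.0
```

```bash
python3 - <<'E'
from h import *
s=ctrl.get_state();print(s['time'],s['tool_pos'],top2+.09*z2,s['qpos'],s['gripper_width'])
rows([(top2+.02*z2,RG),(top2-.04*z2,RG)])
E
```

```text
9.05 [0.62659484 0.15039128 0.28946404] [0.62635342 0.15097287 0.27823786] [0.1692768  0.465822   1.53557302 0.07253879 1.67165883 0.13187726] 0.03185010768801463
"translation": [[0.0012, 0.0109, 0.1595], [0.0011, 0.0108, 0.2795]] 
"rotation": [[0.0014, -0.0004, -0.004], [0.0014, -0.0004, -0.004]]
```

Request:
carry_out:
  translation:
    - [0.001,0.011,0.06]
    - [0.001,0.011,0.12]
    - [0.001,0.011,0.16]
    - [0.001,0.011,0.18]
    - [0.001,0.011,0.2]
    - [0.001,0.011,0.22]
    - [0.001,0.011,0.24]
    - [0.001,0.011,0.26]
    - [0.001,0.011,0.28]
    - [0.001,0.011,0.28]
  rotation:
    - [0,0,-0.003]
    - [0,0,-0.003]
    - [0,0,-0.003]
    - [0,0,-0.003]
    - [0,0,-0.003]
    - [0,0,-0.003]
    - [0,0,-0.003]
    - [0,0,-0.003]
    - [0,0,-0.003]
    - [0,0,-0.003]

```text
time: 10.05
tool_pos: [0.5587, 0.1489, 0.165]
tool_rot: [[-0.03, 0.858, -0.513], [1.0, 0.026, -0.015], [0.001, -0.513, -0.858]]
wrist_force: [0.4, -1.0, -1.0]
gripper_width: 0.0319
grip_force: 0.0
```

```bash
python3 - <<'E'
from h import *
s=grab('side');save(cv2.resize(s['image'][90:280,140:340],(800,600)if 0 else (632,600),interpolation=cv2.INTER_CUBIC),'c6.png')
st=ctrl.get_state();print(st['tool_pos'],top2-.04*z2)
E
```

```text
[0.55940404 0.14898096 0.16574112] [0.55984828 0.14909108 0.16655293]
```

View pics/c6.png

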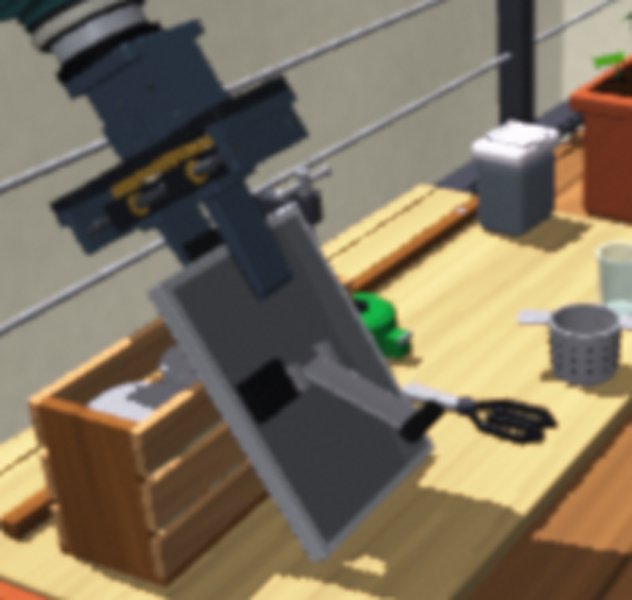

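The fingers straddle the panel's top edge, with the back finger at crop (255,250) and the front one behind the panel. I'll close and lift.

Request:
carry_out:
  translation:
    - [0,0,0]
    - [0,0,0]
    - [0,0,0]
    - [0,0,0]
    - [0,0,0]
    - [0,0,0]
    - [0,0,0]
    - [0,0,0]
  rotation:
    - [0,0,0]
    - [0,0,0]
    - [0,0,0]
    - [0,0,0]
    - [0,0,0]
    - [0,0,0]
    - [0,0,0]
    - [0,0,0]
  gripper: -1
  grip_force: 35

```text
time: 10.9
tool_pos: [0.5595, 0.1491, 0.1667]
tool_rot: [[-0.03, 0.858, -0.512], [1.0, 0.026, -0.014], [0.001, -0.512, -0.859]]
wrist_force: [-3.7, 0.1, 6.1]
gripper_width: 0.0138
grip_force: 35.0
```

```bash
python3 - <<'E'
from h import *
s=ctrl.get_state();print(s['wrist_force'],s['gripper_width'],s['grip_force'],s['tool_pos'])
rows([(s['tool_pos']+[-.06,0,.12],s['tool_rot'])])
E
```

```text
[-3.71513292  0.14922512  6.07453445] 0.013773940229717521 34.97319459915161 [0.55947568 0.14907749 0.16669485]
"translation": [[0.0039, -0.226, -0.1446]] 
"rotation": [[0.0, 0.0, 0.0]]
```

Request:
carry_out:
  translation:
    - [0,-0.022,-0.014]
    - [0.001,-0.045,-0.029]
    - [0.002,-0.09,-0.058]
    - [0.003,-0.135,-0.087]
    - [0.004,-0.18,-0.116]
    - [0.004,-0.226,-0.145]
    - [0.004,-0.226,-0.145]
    - [0.004,-0.226,-0.145]
  rotation:
    - [0,0,0]
    - [0,0,0]
    - [0,0,0]
    - [0,0,0]
    - [0,0,0]
    - [0,0,0]
    - [0,0,0]
    - [0,0,0]

```text
time: 11.7
tool_pos: [0.4999, 0.1491, 0.2867]
tool_rot: [[-0.03, 0.86, -0.509], [1.0, 0.027, -0.014], [0.001, -0.509, -0.861]]
wrist_force: [0.0, 0.4, -4.7]
gripper_width: 0.0142
grip_force: 35.0
```

```bash
python3 - <<'E'
from h import *
st=ctrl.get_state();print(st['tool_pos'],st['wrist_force'],st['gripper_width'])
f=grab('side');R=st['tool_rot'];p=st['tool_pos']
W=f['W'].reshape(-1,3);q=(W-p)@R  # tool coords: z' along -panel z, y' panel x, x' panel y(ish)
k=(abs(q[:,0])<.085)&(q[:,2]>.01)&(q[:,2]<.2)&(q[:,1]<.015)&(q[:,1]>-.03)
cc,nn,sd,N=fit(W[k]);nn=nn if (R.T@nn)[1]<0 else -nn
print('back plane in tool',R.T@nn,(cc-p)@R,sd,N)
d=(W-cc)@nn;k=k&(abs(d)<.004);print('x',np.percentile(q[k,0],[1,99]),'z',np.percentile(q[k,2],99.7))
E
```

```text
[0.4998674  0.14911443 0.28668291] [ 3.82450252e-03  3.98094613e-01 -4.71078255e+00] 0.014166793579291515
back plane in tool [ 1.38510683e-03 -9.99998931e-01  4.68587699e-04] [ 0.01094571 -0.00625132  0.09006018] 0.0009638699792165512 3228
x [-0.07211297  0.07591162] z 0.16882577516666103
```

The grasp is solid: the panel is square in the tool, its bottom 169 mm past the TCP. Next I move to the clear stretch centre (y≈-0.19) and tilt to 0.52 lean back.

```bash
cat >> h.py <<'E'
l=.52
RP=mat([np.cos(l),0,np.sin(l)],[np.sin(l),0,-np.cos(l)])
FIN=np.array([.574,-.192,.169])
E
python3 - <<'E'
from h import *
s=ctrl.get_state();p1=np.array([.50,-.192,.29])
rows([(p1,s['tool_rot'])])
b=(p1,s['tool_rot']);
r=Ro.from_matrix(s['tool_rot'].T@RP).as_rotvec();mid=s['tool_rot']@Ro.from_rotvec(r/2).as_matrix()
hov=FIN+[-.03,0,.05]
rows([((p1+hov)/2,mid)],b);rows([(hov,RP)],((p1+hov)/2,mid))
E
```

```text
"translation": [[-0.6818, -0.0218, 0.0025]] 
"rotation": [[0.0, 0.0, 0.0]]
"translation": [[-0.0014, 0.0741, 0.0386]] 
"rotation": [[-0.6723, -0.0006, 0.0201]]
"translation": [[-0.0004, 0.0446, 0.0706]] 
"rotation": [[-0.6723, -0.0006, 0.0201]]
```

Request:
carry_out:
  translation:
    - [-0.04,-0.022,0.0025]
    - [-0.11,-0.022,0.0025]
    - [-0.19,-0.022,0.0025]
    - [-0.27,-0.022,0.0025]
    - [-0.36,-0.022,0.0025]
    - [-0.45,-0.022,0.0025]
    - [-0.54,-0.022,0.0025]
    - [-0.61,-0.022,0.0025]
    - [-0.66,-0.022,0.0025]
    - [-0.682,-0.022,0.0025]
  rotation:
    - [0,0,0]
    - [0,0,0]
    - [0,0,0]
    - [0,0,0]
    - [0,0,0]
    - [0,0,0]
    - [0,0,0]
    - [0,0,0]
    - [0,0,0]
    - [0,0,0]

```text
time: 12.75
tool_pos: [0.4991, -0.1944, 0.2894]
tool_rot: [[-0.028, 0.858, -0.512], [1.0, 0.025, -0.013], [0.002, -0.513, -0.859]]
wrist_force: [-0.7, 0.1, -4.3]
gripper_width: 0.0138
grip_force: 35.0
```

Request:
carry_out:
  translation:
    - [0,0.01,0.005]
    - [0,0.02,0.01]
    - [0,0.03,0.015]
    - [0,0.04,0.02]
    - [0,0.05,0.025]
    - [0,0.06,0.03]
    - [0,0.07,0.036]
    - [-0.001,0.074,0.0385]
    - [-0.001,0.074,0.0385]
  rotation:
    - [-0.08,0,0]
    - [-0.17,0,0.005]
    - [-0.26,0,0.01]
    - [-0.35,0,0.01]
    - [-0.44,0,0.015]
    - [-0.53,0,0.015]
    - [-0.62,0,0.02]
    - [-0.672,0,0.02]
    - [-0.672,0,0.02]

```text
time: 13.65
tool_pos: [0.5205, -0.1914, 0.254]
tool_rot: [[-0.015, 1.0, -0.01], [1.0, 0.015, -0.002], [-0.002, -0.01, -1.0]]
wrist_force: [-0.6, -0.7, -4.3]
gripper_width: 0.0137
grip_force: 35.0
```

Request:
carry_out:
  translation:
    - [0,0.005,0.01]
    - [0,0.01,0.02]
    - [0,0.015,0.03]
    - [0,0.02,0.04]
    - [0,0.03,0.05]
    - [0,0.035,0.06]
    - [0,0.04,0.066]
    - [0,0.0446,0.0706]
    - [0,0.0446,0.0706]
    - [0,0.0446,0.0706]
  rotation:
    - [-0.08,0,0]
    - [-0.17,0,0.005]
    - [-0.26,0,0.01]
    - [-0.35,0,0.01]
    - [-0.44,0,0.015]
    - [-0.53,0,0.015]
    - [-0.62,0,0.02]
    - [-0.672,0,0.02]
    - [-0.672,0,0.02]
    - [-0.672,0,0.02]

```text
time: 14.65
tool_pos: [0.5438, -0.1914, 0.2192]
tool_rot: [[-0.001, 0.87, 0.494], [1.0, -0.0, 0.002], [0.002, 0.494, -0.87]]
wrist_force: [0.6, 0.1, -4.7]
gripper_width: 0.0138
grip_force: 35.0
```

```bash
python3 - <<'E'
from h import *
st=ctrl.get_state();print(st['time'],st['tool_pos'],FIN+[-.03,0,.05],st['tool_rot'].round(3).tolist(),st['wrist_force'],st['gripper_width'],st['qpos'])
f=grab('side');save(cv2.resize(f['image'][60:260,160:400],(720,600),interpolation=cv2.INTER_CUBIC),'c7.png')
R=st['tool_rot'];p=st['tool_pos']
W=f['W'].reshape(-1,3);q=(W-p)@R
k=(abs(q[:,0])<.085)&(q[:,2]>.01)&(q[:,2]<.2)&(q[:,1]<.015)&(q[:,1]>-.03)
cc,nn,sd,N=fit(W[k]);nn=nn if (R.T@nn)[1]<0 else -nn
print('back plane in tool',R.T@nn,nn,(cc-p)@R,sd,N)
d=(W-cc)@nn;k=k&(abs(d)<.004);print('x',np.percentile(q[k,0],[1,99]),'z',np.percentile(q[k,2],99.7))
rows([(p,RP)]);rows([(FIN+[-.03,0,.006],RP)])
E
```

```text
14.65 [ 0.54376472 -0.1913617   0.21919101] [ 0.544 -0.192  0.219] [[-0.001, 0.87, 0.494], [1.0, -0.0, 0.002], [0.002, 0.494, -0.87]] [ 0.58447607  0.09577842 -4.71273317] 0.013757015479286594 [-0.48822059  0.0239096   2.23580426  0.53436315  0.47624137 -0.91682663]
back plane in tool [ 0.0052486  -0.99998565  0.00107714] [-0.86897873  0.0054424  -0.49481951] [ 0.01525574 -0.00695189  0.08834107] 0.0008261484752784706 577
x [-0.07046968  0.07745402] z 0.1693176636609029
"translation": [[0.0003, -0.0008, 0.0003]] 
"rotation": [[-0.0034, -0.0021, 0.0001]]
"translation": [[-0.0011, -0.0441, 0.0773]] 
"rotation": [[-0.0034, -0.0021, 0.0001]]
```

View pics/c7.png

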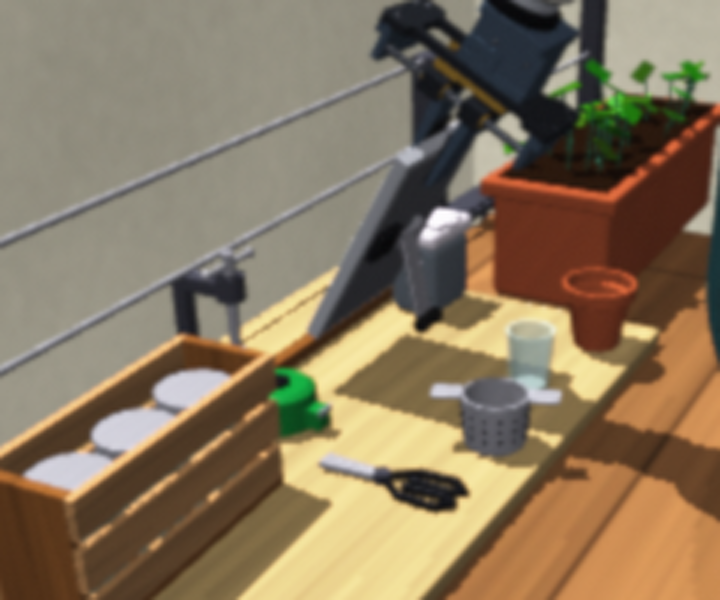

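The panel hangs at the right tilt with its leg open, between the dispenser and the keeper; its bottom corner is at crop (320,330). I'll lower it.

Request:
carry_out:
  translation:
    - [0,-0.011,0.019]
    - [0,-0.022,0.038]
    - [0,-0.033,0.057]
    - [0,-0.039,0.067]
    - [0,-0.0435,0.0765]
    - [0,-0.0435,0.0765]
    - [0,-0.0435,0.0765]
  rotation:
    - [-0.003,-0.002,0]
    - [-0.003,-0.002,0]
    - [-0.003,-0.002,0]
    - [-0.003,-0.002,0]
    - [-0.003,-0.002,0]
    - [-0.003,-0.002,0]
    - [-0.003,-0.002,0]

```text
time: 15.4
tool_pos: [0.5442, -0.1917, 0.1758]
tool_rot: [[0.001, 0.867, 0.498], [1.0, -0.0, -0.001], [-0.0, 0.498, -0.867]]
wrist_force: [-0.6, -0.4, -4.0]
gripper_width: 0.0136
grip_force: 35.0
```

Request:
carry_out:
  translation:
    - [0,-0.001,0.0017]
    - [0,-0.002,0.0035]
    - [0,-0.003,0.0052]
    - [0,-0.003,0.0052]
    - [0,-0.003,0.0052]
  rotation:
    - [0,0,0]
    - [0,0,0]
    - [0,0,0]
    - [0,0,0]
    - [0,0,0]

```text
time: 15.9
tool_pos: [0.5439, -0.1916, 0.1725]
tool_rot: [[0.001, 0.867, 0.498], [1.0, -0.0, -0.001], [-0.0, 0.498, -0.867]]
wrist_force: [-0.6, -1.2, -4.4]
gripper_width: 0.0139
grip_force: 35.0
```

Still hanging free (-4.4 N); I'll go down about 1 mm per row.

Request:
carry_out:
  translation:
    - [0,-0.001,0.0017]
    - [0,-0.002,0.0035]
    - [0,-0.002,0.0035]
    - [0,-0.002,0.0035]
  rotation:
    - [0,0,0]
    - [0,0,0]
    - [0,0,0]
    - [0,0,0]

```text
time: 16.3
tool_pos: [0.5439, -0.1916, 0.1704]
tool_rot: [[0.001, 0.867, 0.498], [1.0, -0.0, -0.001], [-0.0, 0.498, -0.867]]
wrist_force: [0.9, 0.7, -5.7]
gripper_width: 0.0139
grip_force: 35.0
```

Request:
carry_out:
  translation:
    - [0,-0.001,0.0017]
    - [0,-0.001,0.0017]
    - [0,-0.001,0.0017]
  rotation:
    - [0,0,0]
    - [0,0,0]
    - [0,0,0]

```text
time: 16.6
tool_pos: [0.5442, -0.1917, 0.1697]
tool_rot: [[0.001, 0.867, 0.499], [1.0, -0.0, -0.001], [-0.001, 0.499, -0.867]]
wrist_force: [0.7, 1.1, -1.3]
gripper_width: 0.0142
grip_force: 35.0
```

Request:
carry_out:
  translation:
    - [0,-0.0008,0.0013]
    - [0,-0.0008,0.0013]
    - [0,-0.0008,0.0013]
  rotation:
    - [0,0,0]
    - [0,0,0]
    - [0,0,0]

```text
time: 16.9
tool_pos: [0.5446, -0.1919, 0.1694]
tool_rot: [[0.001, 0.866, 0.499], [1.0, -0.0, -0.001], [-0.001, 0.499, -0.866]]
wrist_force: [3.5, 2.4, 5.2]
gripper_width: 0.0138
grip_force: 35.0
```

```bash
python3 - <<'E'
from h import *
s=ctrl.get_state();print(s['wrist_force'],s['wrist_torque'],s['tool_pos'])
E
```

```text
[3.48586964 2.41832695 5.1673437 ] [ 0.62826704 -1.0966646   0.2104569 ] [ 0.54461239 -0.19187263  0.16939734]
```

On the board with about 10 N. I'll ease off slightly and slide towards the batten.

Request:
carry_out:
  translation:
    - [0,0.004,0.0015]
    - [0,0.012,0.0062]
    - [0,0.02,0.0109]
    - [0,0.028,0.0155]
    - [0,0.035,0.0196]
    - [0,0.0395,0.0221]
    - [0,0.0395,0.0221]
    - [0,0.0395,0.0221]
  rotation:
    - [0,0,0]
    - [0,0,0]
    - [0,0,0]
    - [0,0,0]
    - [0,0,0]
    - [0,0,0]
    - [0,0,0]
    - [0,0,0]

```text
time: 17.7
tool_pos: [0.5673, -0.1923, 0.1711]
tool_rot: [[0.0, 0.866, 0.5], [1.0, 0.001, -0.002], [-0.002, 0.5, -0.866]]
wrist_force: [-28.2, 1.5, 44.2]
gripper_width: 0.0175
grip_force: 36.4
```

```bash
python3 - <<'E'
from h import *
s=ctrl.get_state();print(s['wrist_force'],s['wrist_torque'],s['tool_pos'])
E
```

```text
[-28.16804194   1.51717902  44.19818379] [0.23516199 2.14651077 0.08790119] [ 0.56734293 -0.19226118  0.17106016]
```

Force rose sharply, so I back off at once and check.

Request:
carry_out:
  translation:
    - [0,-0.003,-0.006]
    - [0,-0.003,-0.006]
  rotation:
    - [0,0,0]
    - [0,0,0]

```text
time: 17.9
tool_pos: [0.5631, -0.1914, 0.1702]
tool_rot: [[0.0, 0.868, 0.497], [1.0, -0.0, -0.0], [-0.0, 0.497, -0.868]]
wrist_force: [0.3, 0.3, -4.5]
gripper_width: 0.014
grip_force: 35.0
```

```bash
python3 - <<'E'
from h import *
st=ctrl.get_state();print(st['time'],st['tool_pos'],st['wrist_force'],st['gripper_width'])
f=grab('side');save(cv2.resize(f['image'][80:240,200:400],(750,600),interpolation=cv2.INTER_CUBIC),'c8.png')
R=st['tool_rot'];p=st['tool_pos']
W=f['W'].reshape(-1,3);q=(W-p)@R
k=(abs(q[:,0])<.085)&(q[:,2]>.01)&(q[:,2]<.2)&(q[:,1]<.02)&(q[:,1]>-.035)
cc,nn,sd,N=fit(W[k]);nn=nn if (R.T@nn)[1]<0 else -nn
print('back plane in tool',R.T@nn,nn,'lean',np.arctan2(-nn[2],-nn[0]),(cc-p)@R,sd,N)
d=(W-cc)@nn;k=k&(abs(d)<.004);print('x',np.percentile(q[k,0],[1,99]),'z',np.percentile(q[k,2],99.7))
zv=np.cross(-nn,[0,1,0]);zv*=np.sign(zv[2]);h=(W[k]-cc)@zv
lo=np.percentile(h,.5);hi=np.percentile(h,99.5);print('len',hi-lo,'bottom',cc+lo*zv,'top',cc+hi*zv)
E
```

```text
17.9 [ 0.56307423 -0.19135065  0.17018339] [ 0.34209899  0.32963783 -4.47504818] 0.014042469465562884
back plane in tool [ 0.02207887 -0.99974288 -0.00516739] [-0.87010934  0.02246807 -0.49234634] lean 0.5149262460319689 [ 0.02017585 -0.00663674  0.09563812] 0.002193486142924374 596
x [-0.07327687  0.07849447] z 0.17630083523917067
len 0.16406560536954776 bottom [ 0.64428726 -0.17119609  0.01420036] top [ 0.56351016 -0.17119609  0.15695537]
```

View pics/c8.png

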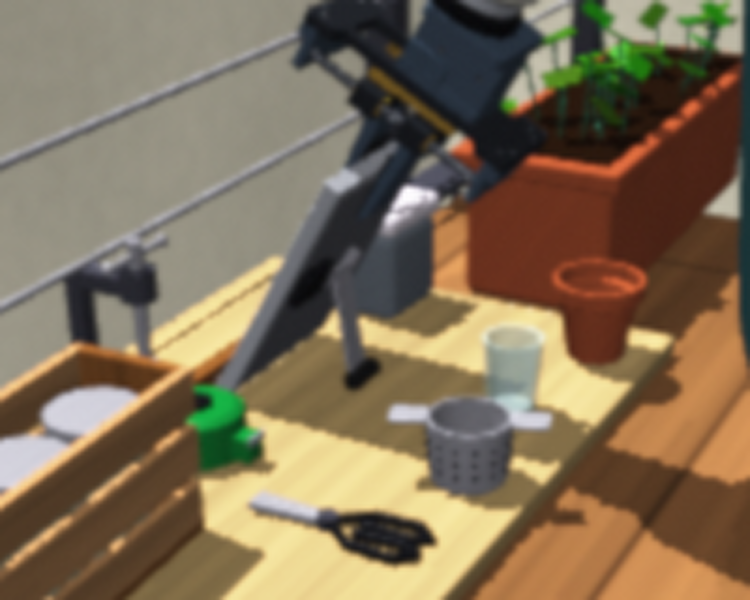

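The panel is still held square and hanging free again, with everything else in place; its foot is at crop (360,375). I'll lower it again in small steps, then push sub-millimetre.

Request:
carry_out:
  translation:
    - [0,-0.001,0.0017]
    - [0,-0.001,0.0017]
    - [0,-0.001,0.0017]
  rotation:
    - [0,0,0]
    - [0,0,0]
    - [0,0,0]

```text
time: 18.25
tool_pos: [0.5636, -0.1915, 0.1694]
tool_rot: [[0.001, 0.867, 0.497], [1.0, -0.001, -0.0], [-0.0, 0.497, -0.867]]
wrist_force: [0.4, 0.5, -4.4]
gripper_width: 0.0137
grip_force: 35.0
```

```bash
python3 - <<'E'
from h import *
s=ctrl.get_state();print(s['wrist_force'],s['wrist_torque'],s['tool_pos'])
f=grab('side');R=s['tool_rot'];p=s['tool_pos'];W=f['W'].reshape(-1,3);q=(W-p)@R
k=(abs(q[:,0])<.07)&(q[:,2]>.01)&(q[:,2]<.155)&(abs(q[:,1]+.007)<.005)
cc,nn,sd,N=fit(W[k]);nn=-nn*np.sign(nn[2]);print(nn,(cc-p)@R,sd,N,'x',np.percentile(q[k,0],[1,99]))
E
```

```text
[ 0.44241605  0.45106843 -4.40364711] [-0.07633193  0.77362269 -0.0204961 ] [ 0.56360711 -0.1914994   0.16935265]
[-0.86696774 -0.0016276  -0.49836161] [ 0.0090464  -0.0072277   0.08189839] 0.0006944608678604459 387 x [-0.06689022  0.06973873]
```

Request:
carry_out:
  translation:
    - [0,-0.0006,0.001]
    - [0,-0.0006,0.001]
  rotation:
    - [0,0,0]
    - [0,0,0]

```text
time: 18.5
tool_pos: [0.5637, -0.1916, 0.1691]
tool_rot: [[0.001, 0.867, 0.498], [1.0, -0.0, -0.001], [-0.0, 0.498, -0.867]]
wrist_force: [1.2, 0.0, -4.1]
gripper_width: 0.0138
grip_force: 35.0
```

Request:
carry_out:
  translation:
    - [0,-0.0004,0.0007]
    - [0,-0.0004,0.0007]
  rotation:
    - [0,0,0]
    - [0,0,0]

```text
time: 18.7
tool_pos: [0.5637, -0.1916, 0.1688]
tool_rot: [[0.001, 0.867, 0.498], [1.0, -0.0, -0.001], [-0.0, 0.498, -0.867]]
wrist_force: [-0.5, -0.3, -4.4]
gripper_width: 0.0136
grip_force: 35.0
```

Request:
carry_out:
  translation:
    - [0,-0.0004,0.0007]
    - [0,-0.0008,0.0014]
    - [0,-0.0008,0.0014]
  rotation:
    - [0,0,0]
    - [0,0,0]
    - [0,0,0]

```text
time: 19.0
tool_pos: [0.5637, -0.1916, 0.168]
tool_rot: [[0.001, 0.867, 0.498], [1.0, -0.0, -0.001], [-0.0, 0.498, -0.867]]
wrist_force: [-0.3, 0.3, -3.6]
gripper_width: 0.0139
grip_force: 35.0
```

Request:
carry_out:
  translation:
    - [0,-0.0004,0.0007]
    - [0,-0.0004,0.0007]
  rotation:
    - [0,0,0]
    - [0,0,0]

```text
time: 19.2
tool_pos: [0.5637, -0.1916, 0.1676]
tool_rot: [[0.001, 0.867, 0.498], [1.0, -0.0, -0.001], [-0.0, 0.498, -0.867]]
wrist_force: [-0.6, 0.1, -5.0]
gripper_width: 0.0138
grip_force: 35.0
```

Request:
carry_out:
  translation:
    - [0,-0.0004,0.0007]
    - [0,-0.0008,0.0014]
    - [0,-0.0008,0.0014]
  rotation:
    - [0,0,0]
    - [0,0,0]
    - [0,0,0]

```text
time: 19.5
tool_pos: [0.5639, -0.1917, 0.167]
tool_rot: [[0.001, 0.867, 0.498], [1.0, -0.001, -0.001], [-0.0, 0.498, -0.867]]
wrist_force: [0.8, 0.0, -3.2]
gripper_width: 0.014
grip_force: 35.0
```

Request:
carry_out:
  translation:
    - [0,-0.0004,0.0007]
    - [0,-0.0004,0.0007]
  rotation:
    - [0,0,0]
    - [0,0,0]

```text
time: 19.7
tool_pos: [0.5642, -0.1918, 0.1668]
tool_rot: [[0.001, 0.867, 0.499], [1.0, -0.001, -0.001], [-0.001, 0.499, -0.867]]
wrist_force: [1.1, 1.4, 0.6]
gripper_width: 0.0143
grip_force: 35.0
```

On the board with about 5 N. Now push +x in 0.5–1 mm steps.

Request:
carry_out:
  translation:
    - [0,0.0009,0.0005]
    - [0,0.0018,0.0009]
    - [0,0.0018,0.0009]
  rotation:
    - [0,0,0]
    - [0,0,0]
    - [0,0,0]

```text
time: 20.0
tool_pos: [0.565, -0.1917, 0.1667]
tool_rot: [[0.001, 0.867, 0.498], [1.0, -0.0, -0.001], [-0.001, 0.498, -0.867]]
wrist_force: [1.1, 0.8, 1.9]
gripper_width: 0.0136
grip_force: 35.0
```

Request:
carry_out:
  translation:
    - [0,0.0009,0.0005]
    - [0,0.0018,0.001]
    - [0,0.0018,0.001]
  rotation:
    - [0,0,0]
    - [0,0,0]
    - [0,0,0]

```text
time: 20.3
tool_pos: [0.5659, -0.1917, 0.1665]
tool_rot: [[0.001, 0.867, 0.498], [1.0, -0.0, -0.001], [-0.001, 0.498, -0.867]]
wrist_force: [0.4, 1.0, 1.7]
gripper_width: 0.0132
grip_force: 35.0
```

Request:
carry_out:
  translation:
    - [0,0.0009,0.0005]
    - [0,0.0018,0.001]
    - [0,0.0018,0.001]
  rotation:
    - [0,0,0]
    - [0,0,0]
    - [0,0,0]

```text
time: 20.6
tool_pos: [0.5668, -0.1916, 0.1664]
tool_rot: [[0.001, 0.867, 0.498], [1.0, -0.0, -0.001], [-0.0, 0.498, -0.867]]
wrist_force: [1.1, -0.5, -0.4]
gripper_width: 0.0139
grip_force: 35.0
```

Request:
carry_out:
  translation:
    - [0,0.0009,0.0005]
    - [0,0.0014,0.0008]
    - [0,0.0014,0.0008]
  rotation:
    - [0,0,0]
    - [0,0,0]
    - [0,0,0]

```text
time: 20.9
tool_pos: [0.5674, -0.1916, 0.1663]
tool_rot: [[0.001, 0.867, 0.498], [1.0, -0.0, -0.001], [-0.0, 0.498, -0.867]]
wrist_force: [0.7, -0.6, -2.4]
gripper_width: 0.0136
grip_force: 35.0
```

Request:
carry_out:
  translation:
    - [0,0.0009,0.0005]
    - [0,0.0014,0.0013]
    - [0,0.0014,0.0013]
  rotation:
    - [0,0,0]
    - [0,0,0]
    - [0,0,0]

```text
time: 21.2
tool_pos: [0.5684, -0.1915, 0.1661]
tool_rot: [[0.001, 0.867, 0.498], [1.0, -0.0, -0.001], [-0.0, 0.498, -0.867]]
wrist_force: [0.9, -0.5, -3.6]
gripper_width: 0.0137
grip_force: 35.0
```

Request:
carry_out:
  translation:
    - [0,0.0009,0.0007]
    - [0,0.0014,0.0012]
    - [0,0.0014,0.0012]
  rotation:
    - [0,0,0]
    - [0,0,0]
    - [0,0,0]

```text
time: 21.5
tool_pos: [0.5694, -0.1915, 0.1659]
tool_rot: [[0.001, 0.867, 0.498], [1.0, -0.0, -0.0], [-0.0, 0.498, -0.867]]
wrist_force: [0.6, -1.0, -4.1]
gripper_width: 0.014
grip_force: 35.0
```

That earlier spike was the trailing rubber foot jamming. I'll carry on nearly unloaded.

Request:
carry_out:
  translation:
    - [0,0.0018,0.001]
    - [0,0.0035,0.002]
    - [0,0.0052,0.003]
    - [0,0.0052,0.003]
  rotation:
    - [0,0,0]
    - [0,0,0]
    - [0,0,0]
    - [0,0,0]

```text
time: 21.9
tool_pos: [0.5726, -0.1916, 0.1661]
tool_rot: [[0.001, 0.867, 0.498], [1.0, -0.0, -0.001], [-0.0, 0.498, -0.867]]
wrist_force: [-0.7, 0.4, -4.8]
gripper_width: 0.014
grip_force: 35.0
```

Request:
carry_out:
  translation:
    - [0,0.0009,0.0005]
    - [0,0.0018,0.001]
    - [0,0.0018,0.001]
  rotation:
    - [0,0,0]
    - [0,0,0]
    - [0,0,0]

```text
time: 22.2
tool_pos: [0.5735, -0.1916, 0.1661]
tool_rot: [[0.001, 0.867, 0.498], [1.0, -0.0, -0.001], [-0.0, 0.498, -0.867]]
wrist_force: [-0.4, 0.2, -3.2]
gripper_width: 0.0143
grip_force: 35.0
```

Request:
carry_out:
  translation:
    - [0,0.0009,0.0005]
    - [0,0.0014,0.0008]
    - [0,0.0014,0.0008]
  rotation:
    - [0,0,0]
    - [0,0,0]
    - [0,0,0]

```text
time: 22.5
tool_pos: [0.5743, -0.1916, 0.1661]
tool_rot: [[0.001, 0.867, 0.498], [1.0, -0.0, -0.001], [-0.0, 0.498, -0.867]]
wrist_force: [-0.1, 0.6, -4.9]
gripper_width: 0.0138
grip_force: 35.0
```

Request:
carry_out:
  translation:
    - [0,0.0009,0.0005]
    - [0,0.0014,0.0008]
    - [0,0.0014,0.0008]
  rotation:
    - [0,0,0]
    - [0,0,0]
    - [0,0,0]

```text
time: 22.8
tool_pos: [0.5751, -0.1916, 0.1661]
tool_rot: [[0.001, 0.867, 0.498], [1.0, -0.0, -0.001], [-0.0, 0.498, -0.867]]
wrist_force: [0.2, 0.3, -4.9]
gripper_width: 0.0139
grip_force: 35.0
```

```bash
python3 - <<'E'
from h import *
s=ctrl.get_state();print(s['wrist_force'],s['wrist_torque'],s['tool_pos'])
E
```

```text
[ 0.15770438  0.29285164 -4.9183476 ] [-0.03223372  0.80352156  0.04535423] [ 0.57513879 -0.19163415  0.16611025]
```

Request:
carry_out:
  translation:
    - [0,0.0009,0.0005]
    - [0,0.0014,0.0008]
    - [0,0.0014,0.0008]
  rotation:
    - [0,0,0]
    - [0,0,0]
    - [0,0,0]

```text
time: 23.1
tool_pos: [0.5758, -0.1916, 0.166]
tool_rot: [[0.001, 0.867, 0.498], [1.0, -0.0, -0.001], [-0.0, 0.498, -0.867]]
wrist_force: [-1.2, -0.7, -3.7]
gripper_width: 0.0139
grip_force: 35.0
```

Request:
carry_out:
  translation:
    - [0,0.0009,0.0005]
    - [0,0.0014,0.0008]
    - [0,0.0014,0.0008]
  rotation:
    - [0,0,0]
    - [0,0,0]
    - [0,0,0]

```text
time: 23.4
tool_pos: [0.5764, -0.1915, 0.1659]
tool_rot: [[0.001, 0.867, 0.498], [1.0, -0.001, -0.0], [-0.0, 0.498, -0.867]]
wrist_force: [-6.5, -0.8, -1.9]
gripper_width: 0.0136
grip_force: 35.0
```

```bash
python3 - <<'E'
from h import *
s=ctrl.get_state();print(s['wrist_force'],s['wrist_torque'],s['tool_pos'])
E
```

```text
[-6.53489466 -0.82655394 -1.88082995] [-0.05236572  1.91372974 -0.23800291] [ 0.57638128 -0.19146874  0.16589337]
```

Home against the batten (Fx -6.5 N). I'll lower slightly to seat the foot, then check.

Request:
carry_out:
  translation:
    - [0,-0.0004,0.0007]
    - [0,-0.0004,0.0007]
    - [0,-0.0004,0.0007]
  rotation:
    - [0,0,0]
    - [0,0,0]
    - [0,0,0]

```text
time: 23.7
tool_pos: [0.5766, -0.1915, 0.1658]
tool_rot: [[0.001, 0.867, 0.498], [1.0, -0.001, -0.0], [0.0, 0.498, -0.867]]
wrist_force: [-6.6, 1.9, 1.6]
gripper_width: 0.0137
grip_force: 35.0
```

```bash
python3 - <<'E'
from h import *
s=ctrl.get_state();print(s['wrist_force'],s['wrist_torque'],s['tool_pos'])
f=grab('side');R=s['tool_rot'];p=s['tool_pos'];W=f['W'].reshape(-1,3);q=(W-p)@R
k=(abs(q[:,0])<.07)&(q[:,2]>.01)&(q[:,2]<.15)&(abs(q[:,1]+.007)<.006)
cc,nn,sd,N=fit(W[k]);nn=-nn*np.sign(nn[2]);print(nn,'lean',np.arctan2(-nn[2],-nn[0]),sd,N)
E
```

```text
[-6.61516241  1.85948192  1.62511765] [ 0.08204489  1.89190931 -0.26057487] [ 0.57656928 -0.1915276   0.16581023]
[-8.68650738e-01 -2.17872154e-04 -4.95424917e-01] lean 0.5183239460423946 0.0006782649037985 390
```

Request:
carry_out:
  translation:
    - [0,0,0]
    - [0,0,0]
    - [0,0,0]
    - [0,0,0]
  rotation:
    - [0,0,0]
    - [0,0,0]
    - [0,0,0]
    - [0,0,0]
  grip_force: 8

```text
time: 24.15
tool_pos: [0.5769, -0.1916, 0.1659]
tool_rot: [[0.001, 0.867, 0.498], [1.0, -0.0, -0.001], [-0.0, 0.498, -0.867]]
wrist_force: [-1.8, 0.9, 0.3]
gripper_width: 0.0142
grip_force: 8.0
```

Request:
carry_out:
  translation:
    - [0,0,0]
    - [0,0,0]
    - [0,0,0]
    - [0,0,0]
    - [0,0,0]
    - [0,0,0]
  rotation:
    - [0,0,0]
    - [0,0,0]
    - [0,0,0]
    - [0,0,0]
    - [0,0,0]
    - [0,0,0]
  gripper: -0.3

```text
time: 24.75
tool_pos: [0.5767, -0.1917, 0.1657]
tool_rot: [[0.001, 0.867, 0.498], [1.0, -0.0, -0.001], [-0.001, 0.498, -0.867]]
wrist_force: [-0.5, 0.6, 0.8]
gripper_width: 0.0324
grip_force: 0.0
```

Request:
carry_out:
  translation:
    - [0,0,-0.02]
    - [0,0,-0.05]
    - [0,0,-0.09]
    - [0,0,-0.14]
    - [0,0,-0.2]
    - [0,0,-0.26]
    - [0,0,-0.32]
    - [0,0,-0.32]
  rotation:
    - [0,0,0]
    - [0,0,0]
    - [0,0,0]
    - [0,0,0]
    - [0,0,0]
    - [0,0,0]
    - [0,0,0]
    - [0,0,0]

```text
time: 25.55
tool_pos: [0.4968, -0.1923, 0.3086]
tool_rot: [[0.002, 0.865, 0.502], [1.0, 0.0, -0.004], [-0.004, 0.502, -0.865]]
wrist_force: [-0.6, 0.6, -0.7]
gripper_width: 0.032
grip_force: 0.0
```

```bash
python3 - <<'E'
from h import *
s=ctrl.get_state();print(s['time'],s['wrist_force'],s['tool_pos'],s['gripper_width'])
f=grab('side');W=f['W'].reshape(-1,3)
W=W[~np.isnan(W[:,0])]
p=np.array([.5766,-.1915,.1658]);q=(W-p)@RP
k=(abs(q[:,0])<.08)&(q[:,2]>-.03)&(q[:,2]<.15)&(abs(q[:,1]+.007)<.008)
cc,nn,sd,N=fit(W[k]);nn=-nn*np.sign(nn[2]);d=(W-cc)@nn
k=(abs(d)<.004)&(abs(W[:,1]+.19)<.1)&(W[:,2]>.03);zv=np.array([nn[2],0,-nn[0]])
h=(W[k]-cc)@zv;hi=np.percentile(h,99.5);bot=cc+(hi-.21)*zv;print(nn,'lean',np.arctan2(-nn[2],-nn[0]),sd,N,'y',np.percentile(W[k,1],[1,99]),'backedge',bot,'frontcorner',bot-.014*nn)
save(cv2.resize(f['image'][80:240,200:400],(750,600),interpolation=cv2.INTER_CUBIC),'c9.png')
E
```

```text
25.55 [-0.60140005  0.60364971 -0.7251677 ] [ 0.49679104 -0.19225916  0.30858832] 0.0319802357639568
[-0.87185269  0.00671466 -0.48972216] lean 0.5117837218727594 0.0007866047709434977 667 y [-0.2600618  -0.11320846] backedge [ 0.47844393 -0.17655972  0.32757064] frontcorner [ 0.49064987 -0.17665373  0.33442675]
```

```bash
python3 - <<'E'
from h import *
f=grab('side');W=f['W'].reshape(-1,3);W=W[~np.isnan(W[:,0])]
p=np.array([.5766,-.1915,.1658]);q=(W-p)@RP
k=(abs(q[:,0])<.07)&(q[:,2]>-.03)&(q[:,2]<.15)&(abs(q[:,1]+.007)<.008)
cc,nn,sd,N=fit(W[k]);nn=-nn*np.sign(nn[2])
for y in(-.26,-.115):
    x=cc[0]-(nn[1]*(y-cc[1])+nn[2]*(.018-cc[2]))/nn[0];print('y',y,'front corner x',x+.0122,'batten .665')
k=(abs(q[:,0])<.08)&(abs((W-cc)@nn)<.004)&(W[:,2]<.23);print('top z',np.percentile(W[k,2],99.5),'expect',.018+.21*np.cos(.51))
k=(abs(q[:,0])<.03)&((W-cc)@nn>.06)&((W-cc)@nn<.085)&(W[:,2]<.06)&(W[:,2]>.022);print('foot',k.sum(),W[k].mean(0),W[k].max(0))
E
```

```text
y -0.26 front corner x 0.664016611292305 batten .665
y -0.115 front corner x 0.664281713948904 batten .665
top z 0.20216209124851048 expect 0.20127634660560775
foot 48 [ 0.56787633 -0.18473288  0.02892277] [ 0.57801135 -0.16894783  0.03424958]
```

Standing square against the batten: both corners are about 1 mm from the face, and the foot is on the board.

```bash
python3 -c "
from workcell import ctrl
print(ctrl.hand_in())"
```

```text
the job is handed in; nothing more can be done
None
```

The panel is standing on its fully opened kickstand between the tie dispenser and the herb keeper, sun side to the railing, with both lower corners measured about 1 mm from the batten; I handed it in at about 26 s, but the result was not shown. During the first slide the foot jammed and the wrist force rose to about 44 N (I estimate 49 N on the board), so I backed off and redid the push home at 6.6 N before letting go.

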